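# Put the purple pigment away in the stay-lid chest

## Task

Open the plywood chest, raising its lid right up until the folding stay on its side goes past straight and locks, and stand the purple pigment jar upright inside while the stay holds the lid. Then lift and pull the stay's red knee handle toward the chest's front, which raises the lid a touch and folds the knee, and let the lid close fully. Leave the other jars, the steel cup and the dye bottle where they are.

Things in the scene. Friction and masses are not known exactly. Their poses are not given: they have to be found in the camera images.
- chest: Plywood chest fixed to the table, 165 (x) x 250 (y) x 100 mm high, open top, walls and floor 9 mm thick, dark steel corner guards. Origin: centre of its underside; -x is its front (the side with the lid handle), z up, +y is the side that carries the folding stay. The shut lid's top is 114 mm above the table.
- chest_in (a point): Centre of the chest's inner floor, 9 mm above the table; axes as the chest's. The space inside is 147 (x) x 232 (y) x 91 mm deep.
- lid (a joint): Angle of the chest's lid, rad: 0 shut, growing as its front edge rises. 0.5 kg; the hinge is damped, so it sinks shut by itself in a few seconds unless the stay is locked. The stay lets it rise to 1.43 at most (stay straight: a hard stop); with the stay locked it rests at about 1.40.
- lid_hinge (a point): Middle of the lid's hinge axis, atop the chest's rear wall: 82 mm behind (+x) the chest's origin, 100 mm above the table. The axis runs along the chest's y. This point's own axes turn with the lid.
- lid_grip (a point): Middle of the dark steel bar handle on the lid's front edge: a 12 mm round bar along the chest's y, 120 mm between its posts, 50 mm out from the edge. It is 219 mm from the hinge axis in the lid's plane and 7 mm toward the lid's upper face: 107 mm above the table when shut, about 317 mm with the lid up. It swings with the lid, and the bar can turn in a grip.
- knee (a joint): Knee angle of the folding stay, rad: 0 folded (lid shut), 2.80 with its two 80 mm links in line (lid highest), 3.15 at its stop past straight: locked, propping the lid. The knee drops past straight by its own weight once the lid has been pushed right up against the end of the stay and is let go. Below 2.80 the stay folds and the lid comes down.
- stay_pivot (a point): Lower pivot of the stay on the chest's +y side, 18 mm in front (-x) of the chest's middle and 88 mm above the table. The knee and its red handle swing about it on an 80 mm radius: from low in front (lid shut), over the top, to behind it (locked).
- knee_grip (a point): Point on the red handle at the stay's knee: a 14 mm round bar along the chest's y, from 152 to 228 mm from the chest's middle (this point: 205 mm). Locked, it is 37 mm behind (+x) the middle and 146 mm high; it passes straight 10 mm further front and 8 mm higher. Pushed from behind or pinched with a few newtons to 60 mm or more in front of the locked place, it folds on by the lid's weight.
- purple_jar: Jar with PURPLE pigment and a white screw lid, 52 mm across and 78 mm high, 0.12 kg, standing. Origin: centre of its underside, z up.
- blue_jar: Bystander, to be left alone: blue pigment jar, same size and shape as the purple one. Origin: centre of its underside.
- green_jar: Bystander, to be left alone: green pigment jar, same size and shape as the purple one. Origin: centre of its underside.
- cup: Bystander, to be left alone: steel cup, 70 mm across and 72 mm high. Origin: centre of its underside.
- bottle: Bystander, to be left alone: blue-grey dye bottle, 68 mm across and 163 mm high. Origin: centre of its underside.
Not all that is in view belongs to the job. Leave any pink or yellow look-alike of the purple_jar alone.

How it is judged:
By the outcome, as a careful person would: the job done as asked, in the order asked, and still so for the second after the job is handed in, with the robot touching nothing.
It also fails if it takes over 72 s, if anything falls off the work surface, if the arm or the gripper's body presses on something with over 40 N, if the wrist force passes 120 N, or if a joint passes its speed limit or range.

## Robot

A 7-joint arm with a two-finger parallel gripper is mounted at the origin on the work surface; the furniture and walls round the work are solid. World frame = base frame: x ahead of the robot, y to its left, z up, the work surface at z = 0. Lengths are in m, angles in rad, forces in N, time in s.
With the tool pointing down it reaches from about 0.4 to 0.875 m from the base axis. Payload 6.5 kg.
Tool frame: the origin (TCP) lies between the finger pads; the fingertips stand ctrl.finger_overhang ahead of it and the grasp point (between the pads) lies 11 mm behind it (ctrl.finger_overhang is the distance from the TCP to the fingertips, in m); z points along the fingers, y is the direction in which the jaws open and shut (so a half turn about z gives the same grasp; the last joint's range is limited). The gripper opens to 88 mm and grips with 3 to 60 N. Pads are 18 mm wide; open, the fingers measure 123 mm over their backs; the gripper's body (75 mm by 187 mm) begins 45 mm behind the grasp point.
Start: joints at [1.086, 0.536, -0.004, 1.538, 0.003, 1.067, -0.071], TCP at [0.264, -0.594, 0.247] pointing down, gripper open.
Joint ranges: [-2.7, 2.7], [-0.37, 2.16], [-1.27, 1.26], [0.24, 2.4], [-1.31, 4.45], [0.19, 1.91], [-2.76, 2.76]. Speed limits (rad/s): [2.39, 2.39, 3.14, 3.14, 3.14, 3.14, 3.14].

## Interface

Orientations are given as a unit quaternion [w, x, y, z].
In Python, from bench import ctrl gives the robot as it stands.
- The arm moves only by the shell command python3 -m pendant 'ROWS'. ROWS is JSON, a list of rows, each an object with "dp": the shift along the tool's x, y, z in m, a list of three; "rot": the turn, a rotation vector about the tool's x, y, z in degrees, a list of three; "jaw": the opening, from 0 (shut) to 1 (fully open). In form: [{"dp": [tx, ty, tz], "rot": [ax, ay, az], "jaw": jaw}, ...]. A call has 1 to 10 rows; each row shifts and turns the pose as measured when the row begins, along the tool's axes as they then stand; what a row does not reach is not made up. A row lasts 1/12 s, in which the tool goes at most 41.7 mm and 7.16 degrees, less where a joint would pass 70% of its speed; a pose out of reach is approached as far as the arm can. A call with a gripper value outside its range is refused whole. The fingers move at their own pace and stop on an object; the grip force is fixed at half the most. Time passes only in rows, so rows that do not move let the fingers close. It gives the time, the measured TCP pose, the force and the opening at its end, in the units of the state.
- ctrl.sense(): the state, without advancing time (a new reading comes with each control period).
- ctrl.get_image(name): name is "scene" or "top" or "wrist"; returns a dict with "pixels" (420x560x3 uint8, blue, green, red), "mtx" (3x3 intrinsics, pixels), "rvec" (rotation vector, rad) and "tvec" (3), from world to camera coordinates, as OpenCV has them. Camera axes: x right, y down, z forward; pixel columns grow to the right and rows downward; lengths in m; the calibration is good to about 2 mm. A picture is of the moment at which its call begins. There is no depth.
- ctrl.hand_in(): hands the job in, once; it reports no verdict.
Trained networks look in a picture, given as the dict that the camera call returned (one of the last four; its "shot" number tells which), for a name from the list of things; names that differ only in an ending like _2 or _b are one class to them, and where a whole thing is asked for, a point or a joint stands for the part that bears it (a point fixed in the world has none). Each returns a list of dicts, best first, with "confidence" (0 to 1); they miss things now and then, are a little off and sometimes report something else, mostly with a low value. They report only what shows in the picture. A call takes as long as a camera call. They do not tell look-alikes from the thing itself.
- ctrl.spot_in(query, picture): "xy" ([column, row] as shares, 0 to 1, of the picture: columns of its width, rows of its height, amid what is visible of it).
- ctrl.regions_of(query, picture): "region" (420x560 bool, what is visible of it) and "xy" ([column, row] as shares, 0 to 1, of the picture: columns of its width, rows of its height, amid what is visible of it).
- ctrl.pinpoint(query, picture): "xy" ([column, row] as shares, 0 to 1, of the picture: columns of its width, rows of its height: a listed point, or the origin of a listed thing).
The state is a dict: "t": time; "joints": joint angles; "joint_velocities": joint speeds; "joint_torque": joint torques, N m; "position": TCP position; "ee_rot": TCP orientation; "ft_force": force on the tool from outside, world axes, zero at the start; "ft_torque": the same for the moment, N m; "gripper_width": finger opening in m.
Only numpy, scipy, OpenCV 4.12 (cv2) and the standard library are available. Lean on these libraries where they do the work, as an engineer would, in place of code of your own. Each camera call takes 0.05 s, during which the arm holds its last target. There are 200 camera calls.

## Working session

There is one attempt and no reset: what is moved stays moved. The work goes in short steps, Python scripts to look and compute and a shell command to move; the robot and the scene stay as the last step left them, time stands still between calls to the robot, and variables do not carry over. Pictures are saved under pics/ and viewed, about 8 in all and at most 12, crops included, and the job is handed in when it is done.

```bash
ls; mkdir -p pics
cat > h.py <<'E'
import numpy as np,cv2
from scipy.spatial.transform import Rotation as R
from bench import ctrl
def ray(p,uv):
    Rm=cv2.Rodrigues(np.array(p['rvec'],float))[0];t=np.array(p['tvec'],float).ravel()
    d=np.linalg.inv(p['mtx'])@np.array([uv[0],uv[1],1.]);return -Rm.T@t,Rm.T@d
def onz(p,uv,z):
    c,d=ray(p,uv);return c+d*(z-c[2])/d[2]
def px(xy): return np.array(xy)*[560,420]
def proj(p,X): return cv2.projectPoints(np.array(X,float).reshape(-1,1,3),np.array(p['rvec'],float),np.array(p['tvec'],float),np.array(p['mtx'],float),None)[0].reshape(-1,2)
def tri(a,b):
    (c1,d1),(c2,d2)=a,b
    A=np.stack([d1,-d2],1);s=np.linalg.lstsq(A,c2-c1,rcond=None)[0]
    return (c1+d1*s[0]+c2+d2*s[1])/2
def pose():
    s=ctrl.sense();return np.array(s['position']),R.from_quat(np.array(s['ee_rot'])[[1,2,3,0]])
def to(target,Rm=None):
    p,r=pose();print('dp tool',np.round(r.inv().apply(np.array(target)-p),4))
    if Rm is not None: print('rot',np.round(np.degrees((r.inv()*Rm).as_rotvec()),2))
E
python3 - <<'E'
from h import *
np.set_printoptions(precision=3,suppress=True)
ps={n:ctrl.get_image(n) for n in ('scene','top')}
cv2.imwrite('pics/a.png',np.vstack([ps['scene']['pixels'],ps['top']['pixels']])[:, :])
cv2.imwrite('pics/a2.png',cv2.resize(np.hstack([ps['scene']['pixels'],ps['top']['pixels']]),(800,300)))
for n,p in ps.items():
    cv2.imwrite(f'pics/{n}.png',p['pixels'])
    for q in ('chest','lid_hinge','lid_grip','stay_pivot','knee_grip','purple_jar','blue_jar','green_jar','cup','bottle','chest_in'):
        print(n,q,[(np.round(px(d['xy'])),round(d['confidence'],2)) for d in ctrl.pinpoint(q,p)][:5])
s=ctrl.sense();print(s,ctrl.finger_overhang)
E
```

```text
pics
scene chest [(array([271., 228.]), 0.77), (array([379., 291.]), 0.65)]
scene lid_hinge [(array([282., 191.]), 0.57)]
scene lid_grip [(array([249., 218.]), 0.78)]
scene stay_pivot [(array([232., 194.]), 0.94)]
scene knee_grip [(array([201., 211.]), 0.49)]
scene purple_jar [(array([298., 309.]), 0.9), (array([313., 268.]), 0.79), (array([331., 292.]), 0.78), (array([299., 287.]), 0.68), (array([352., 265.]), 0.66)]
scene blue_jar [(array([348., 265.]), 0.66)]
scene green_jar [(array([375., 288.]), 0.75)]
scene cup [(array([218., 189.]), 0.91)]
scene bottle [(array([382., 243.]), 0.64)]
scene chest_in [(array([380., 244.]), 0.74)]
top chest [(array([251., 190.]), 0.65), (array([365., 199.]), 0.29)]
top lid_hinge [(array([248., 153.]), 0.86)]
top lid_grip [(array([261., 234.]), 0.74)]
top stay_pivot [(array([199., 198.]), 0.9), (array([251., 189.]), 0.65)]
top knee_grip [(array([188., 224.]), 0.79)]
top purple_jar [(array([349., 283.]), 0.9), (array([329., 224.]), 0.88), (array([369., 240.]), 0.82), (array([338., 255.]), 0.68), (array([397., 213.]), 0.24)]
top blue_jar [(array([365., 198.]), 0.72)]
top green_jar [(array([400., 212.]), 0.84)]
top cup [(array([153., 160.]), 0.94)]
top bottle [(array([368., 144.]), 0.74)]
top chest_in []
{'t': 1.2, 'joints': array([ 1.086,  0.536, -0.004,  1.538,  0.003,  1.067, -0.071]), 'joint_velocities': array([ 0.   , -0.001,  0.001, -0.   , -0.001,  0.001,  0.001]), 'joint_torque': array([  0.001, -57.091,   0.991, -25.192,  -0.056,   0.011,   0.   ]), 'position': array([ 0.264, -0.594,  0.247]), 'ee_rot': array([ 0.   ,  0.978,  0.208, -0.   ]), 'ft_force': array([-0.59 , -0.142, -0.546]), 'ft_torque': array([ 0.006,  0.011, -0.07 ]), 'gripper_width': 0.08816928264884104} 0.008
```

View images.

View pics/scene.png

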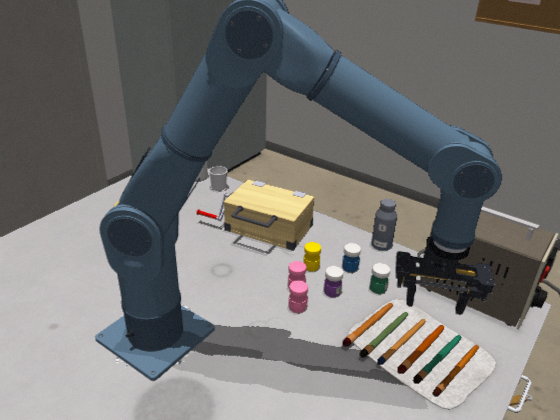

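View pics/top.png

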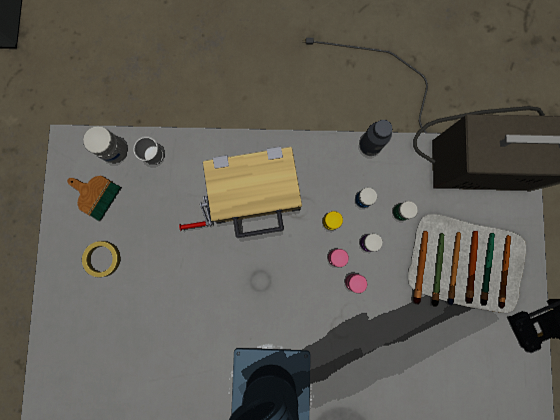

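Jar candidates (scene / top): pink (298,273)/(339,258) and (298,297)/(357,284), yellow (312,256)/(333,220), blue (352,257)/(367,198), green (380,278)/(405,211), purple (333,281)/(372,242). Only the last one has a purple body. I'll confirm that in a crop and compute the poses.

Run:
```python
from h import *
np.set_printoptions(precision=4,suppress=True)
sc=ctrl.get_image('scene');tp=ctrl.get_image('top')
c=cv2.resize(sc['pixels'][230:325,270:405],None,fx=4,fy=4,interpolation=cv2.INTER_CUBIC)
t=cv2.resize(tp['pixels'][130:270,140:300],None,fx=2.5,fy=2.5,interpolation=cv2.INTER_CUBIC)
out=np.zeros((c.shape[0]+0,540,3),np.uint8);out[:380,:540]=c[:380,:540]
cv2.imwrite('pics/c1.png',out);cv2.imwrite('pics/c2.png',t)
for n,z,u in (('purple',.078,(372,241)),('blue',.078,(367,197)),('green',.078,(405,210)),('yellow',.078,(333,220)),('pink1',.078,(339,257)),('pink2',.078,(357,284)),('bottlecap',.163,(383,127)),('cup',.072,(149,148))):
    print(n,onz(tp,u,z))
# lid corners (top)
for u in ((204,163),(293,148),(301,209),(212,221)): print('lidcorner',onz(tp,u,.114))
print('grip',onz(tp,(261,234),.107), 'tri',tri(ray(tp,(261,234)),ray(sc,(249,218))))
print('pivot tri',tri(ray(tp,(199,198)),ray(sc,(232,194))))
print('knee tri',tri(ray(tp,(188,224)),ray(sc,(201,211))))
r=[d for d in ctrl.regions_of('lid',tp)][:1]
if r:
    m=r[0]['region'].astype(np.uint8);print(r[0]['confidence'],m.sum(),cv2.minAreaRect(np.argwhere(m)[:,::-1].astype(np.float32)))
print('cams',ray(tp,(280,210)),ray(sc,(280,210)))
```

```text
purple [ 0.4219 -0.2683  0.078 ]
blue [ 0.5441 -0.2545  0.078 ]
green [ 0.5104 -0.3596  0.078 ]
yellow [ 0.4771 -0.1606  0.078 ]
pink1 [ 0.3756 -0.1781  0.078 ]
pink2 [ 0.304  -0.2276  0.078 ]
bottlecap [ 0.7184 -0.2779  0.163 ]
cup [0.6713 0.3692 0.072 ]
lidcorner [0.6214 0.1996 0.114 ]
lidcorner [ 0.6696 -0.044   0.114 ]
lidcorner [ 0.5012 -0.0694  0.114 ]
lidcorner [0.4622 0.17   0.114 ]
grip [0.4312 0.0368 0.107 ] tri [0.43   0.0367 0.1208]
pivot tri [0.5319 0.2044 0.0975]
knee tri [0.4534 0.2549 0.0473]
0.93 6016 ((249.7841796875, 193.6781005859375), (83.0030746459961, 97.96820068359375), 80.72740173339844)
cams (array([ 0.3763, -0.016 ,  1.1804]), array([ 0.1125,  0.003 , -0.9938])) (array([-0.6084, -0.796 ,  0.9893]), array([ 0.6956,  0.4823, -0.5327]))
```

View pics/c1.png

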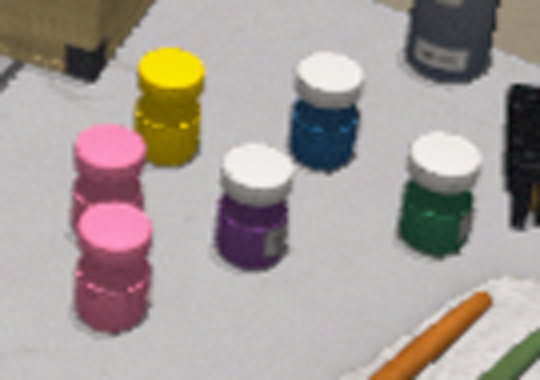

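View pics/c2.png

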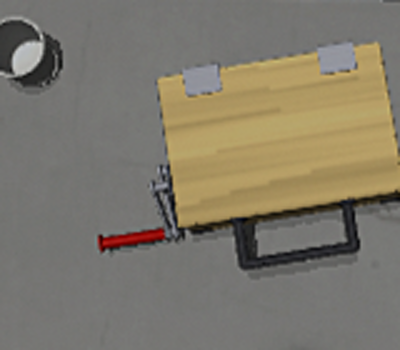

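The crop confirms the white-lidded purple jar at scene (333,281), with pink and yellow look-alikes beside it. From the top view the chest yaw is about 10° and its origin about (0.566, 0.064). I'll write a helper that prints the row numbers for me to type.

```bash
cat >> h.py <<'E'
YAW=np.radians(9.9);O=np.array([.566,.064,0.])
ex=np.array([np.cos(YAW),np.sin(YAW),0]);ey=np.array([-np.sin(YAW),np.cos(YAW),0])
def ch(x,y,z): return O+ex*x+ey*y+[0,0,z]
def down(yaw): # tool z down, tool y at azimuth yaw deg
    a=np.radians(yaw);y=np.array([np.cos(a),np.sin(a),0]);z=np.array([0,0,-1.]);return R.from_matrix(np.stack([np.cross(y,z),y,z],1))
def plan(wps,p=None,r=None,step=.036):
    """wps: list of (pos,yaw); prints dp/rot to type, per row"""
    if p is None: p,r=pose()
    for w,yaw in wps:
        g=down(yaw);rv=(r.inv()*g).as_rotvec();d=np.array(w)-p
        n=max(int(np.ceil(np.linalg.norm(d)/step)),int(np.ceil(np.degrees(np.linalg.norm(rv))/6.5)),1)
        for i in range(n):
            rr=r*R.from_rotvec(rv*i/n);print(np.round(rr.inv().apply(d/n),3).tolist(),np.round(np.degrees(rv/n),1).tolist())
        print('--');p,r=np.array(w),g
E
python3 -c "
from h import *
plan([(ch(-.137,0,.19),9.9)])"
```

```text
[0.022, -0.027, 0.003] [-0.0, 0.0, -4.0]
[0.023, -0.025, 0.003] [-0.0, 0.0, -4.0]
[0.025, -0.024, 0.003] [-0.0, 0.0, -4.0]
[0.027, -0.022, 0.003] [-0.0, 0.0, -4.0]
[0.028, -0.02, 0.003] [-0.0, 0.0, -4.0]
[0.029, -0.018, 0.003] [-0.0, 0.0, -4.0]
[0.031, -0.016, 0.003] [-0.0, 0.0, -4.0]
[0.032, -0.014, 0.003] [-0.0, 0.0, -4.0]
[0.033, -0.011, 0.003] [-0.0, 0.0, -4.0]
[0.033, -0.009, 0.003] [-0.0, 0.0, -4.0]
[0.034, -0.007, 0.003] [-0.0, 0.0, -4.0]
[0.034, -0.004, 0.003] [-0.0, 0.0, -4.0]
[0.034, -0.002, 0.003] [-0.0, 0.0, -4.0]
[0.035, 0.0, 0.003] [-0.0, 0.0, -4.0]
[0.034, 0.003, 0.003] [-0.0, 0.0, -4.0]
[0.034, 0.005, 0.003] [-0.0, 0.0, -4.0]
[0.034, 0.008, 0.003] [-0.0, 0.0, -4.0]
[0.033, 0.01, 0.003] [-0.0, 0.0, -4.0]
[0.032, 0.012, 0.003] [-0.0, 0.0, -4.0]
--
```

```bash
python3 -m pendant '[{"dp":[0.022,-0.027,0.0],"rot":[0,0,-4],"jaw":0.4},{"dp":[0.023,-0.025,0.0],"rot":[0,0,-4],"jaw":0.4},{"dp":[0.025,-0.024,0.0],"rot":[0,0,-4],"jaw":0.4},{"dp":[0.027,-0.022,0.0],"rot":[0,0,-4],"jaw":0.4},{"dp":[0.028,-0.02,0.0],"rot":[0,0,-4],"jaw":0.4},{"dp":[0.029,-0.018,0.0],"rot":[0,0,-4],"jaw":0.4},{"dp":[0.031,-0.016,0.0],"rot":[0,0,-4],"jaw":0.4},{"dp":[0.032,-0.014,0.0],"rot":[0,0,-4],"jaw":0.4},{"dp":[0.033,-0.011,0.0],"rot":[0,0,-4],"jaw":0.4},{"dp":[0.033,-0.009,0.0],"rot":[0,0,-4],"jaw":0.4}]' && python3 -c "
from h import *
plan([(ch(-.137,0,.19),9.9)])"
```

```text
t: 2.18
position: [0.3479, -0.2531, 0.2451]
ee_rot: [0.004, 0.843, 0.538, -0.003]
ft_force: [0.1, 0.1, 0.0]
gripper_width: 0.035
[0.034, -0.005, 0.006] [0.0, 0.1, -3.9]
[0.034, -0.003, 0.006] [0.0, 0.1, -3.9]
[0.034, -0.001, 0.006] [0.0, 0.1, -3.9]
[0.034, 0.001, 0.006] [0.0, 0.1, -3.9]
[0.034, 0.004, 0.006] [0.0, 0.1, -3.9]
[0.033, 0.006, 0.006] [0.0, 0.1, -3.9]
[0.033, 0.008, 0.006] [0.0, 0.1, -3.9]
[0.032, 0.01, 0.006] [0.0, 0.1, -3.9]
[0.031, 0.013, 0.006] [0.0, 0.1, -3.9]
--
```

```bash
python3 -m pendant '[{"dp":[0.034,-0.005,0.006],"rot":[0,0.1,-3.9],"jaw":0.4},{"dp":[0.034,-0.003,0.006],"rot":[0,0.1,-3.9],"jaw":0.4},{"dp":[0.034,-0.001,0.006],"rot":[0,0.1,-3.9],"jaw":0.4},{"dp":[0.034,0.001,0.006],"rot":[0,0.1,-3.9],"jaw":0.4},{"dp":[0.034,0.004,0.006],"rot":[0,0.1,-3.9],"jaw":0.4},{"dp":[0.033,0.006,0.006],"rot":[0,0.1,-3.9],"jaw":0.4},{"dp":[0.033,0.008,0.006],"rot":[0,0.1,-3.9],"jaw":0.4},{"dp":[0.032,0.01,0.006],"rot":[0,0.1,-3.9],"jaw":0.4},{"dp":[0.031,0.013,0.006],"rot":[0,0.1,-3.9],"jaw":0.4},{"dp":[0,0,0],"rot":[0,0,0],"jaw":0.4}]'
python3 - <<'E'
from h import *
np.set_printoptions(precision=4,suppress=True)
p=ctrl.get_image('wrist')
for q in ('lid_grip','knee_grip'):print(q,[(px(d['xy']),onz(p,px(d['xy']),.107),d['confidence']) for d in ctrl.pinpoint(q,p)])
im=p['pixels'].copy()
for X in (ch(-.137,0,.107),ch(-.137,.06,.107),ch(-.137,-.06,.107),ch(-.087,.125,.114),ch(-.087,-.125,.114)):
    u=proj(p,X)[0];cv2.circle(im,tuple(int(v) for v in u),4,(0,0,255),1)
cv2.imwrite('pics/w1.png',im)
plan([(ch(-.137,0,.096),9.9)])
E
```

```text
t: 3.02
position: [0.4317, 0.0617, 0.1921]
ee_rot: [0.004, 0.626, 0.78, 0.007]
ft_force: [-0.4, 0.2, -0.7]
gripper_width: 0.0353
lid_grip [(array([278.488, 243.516]), array([0.4346, 0.0409, 0.107 ]), 0.86)]
knee_grip []
[-0.005, -0.001, 0.032] [0.2, 0.0, 0.6]
[-0.005, -0.001, 0.032] [0.2, 0.0, 0.6]
[-0.005, -0.001, 0.032] [0.2, 0.0, 0.6]
--
```

View pics/w1.png

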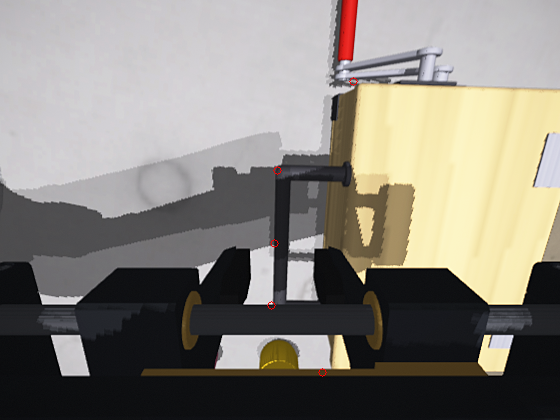

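The wrist view shows the bar at column ~283 between the open fingers, about 2–3 mm further +x than predicted. I'll descend, then grip.

```bash
sed -i 's/O=np.array(\[.566,.064/O=np.array([.568,.064/' h.py; python3 -m pendant '[{"dp":[-0.005,0.0,0.032],"rot":[0.2,0,0.6],"jaw":0.4},{"dp":[-0.005,0.0,0.032],"rot":[0.2,0,0.6],"jaw":0.4},{"dp":[-0.005,0.0,0.032],"rot":[0.2,0,0.6],"jaw":0.4},{"dp":[0,0,0],"rot":[0,0,0],"jaw":0.0},{"dp":[0,0,0],"rot":[0,0,0],"jaw":0.0},{"dp":[0,0,0],"rot":[0,0,0],"jaw":0.0},{"dp":[0,0,0],"rot":[0,0,0],"jaw":0.0}]'
python3 - <<'E'
from h import *
p,r=pose()
print(ctrl.sense()['joints'],np.round(r.as_matrix(),3))
g=p-r.as_matrix()[:,2]*.011
print('grasp pt',g)
# arc: bar centre in hinge frame now -> radius/angle; keep tool orientation
d=g-ch(.082,0,0.1); x0=d@ex; z0=d[2]; print(x0,z0)
rad=np.hypot(.219,.007);a0=np.arctan2(.007,.219)
prev=None
for th in np.r_[np.linspace(0,1.43,19),1.46]:
    # bar pos rel hinge
    P=np.array([-.219*np.cos(th)+.007*np.sin(th),.219*np.sin(th)+.007*np.cos(th)])
    if prev is not None:
        dw=ex*(P-prev)[0]+[0,0,(P-prev)[1]];print(round(th,2),np.round(r.inv().apply(dw),4).tolist())
    prev=P
E
```

```text
t: 3.75
position: [0.4395, 0.0302, 0.0986]
ee_rot: [0.007, 0.65, 0.76, 0.002]
ft_force: [1.5, 3.2, -1.5]
gripper_width: 0.0108
[ 0.21881797  0.47891542 -0.47325758  2.16510844  0.41658486  0.57065885
 -0.40677705] [[-0.154  0.988  0.014]
 [ 0.988  0.154 -0.006]
 [-0.008  0.013 -1.   ]]
grasp pt [0.43938885 0.03029568 0.10960968]
-0.21449079803267557 0.009609681103616416
0.08 [-0.0001, 0.0015, -0.0173]
0.16 [-0.0001, 0.0028, -0.0172]
0.24 [-0.0001, 0.0042, -0.0169]
0.32 [-0.0, 0.0055, -0.0165]
0.4 [-0.0, 0.0068, -0.016]
0.48 [0.0, 0.0081, -0.0154]
0.56 [0.0, 0.0093, -0.0147]
0.64 [0.0001, 0.0104, -0.014]
0.72 [0.0001, 0.0115, -0.0131]
0.79 [0.0001, 0.0125, -0.0121]
0.87 [0.0001, 0.0134, -0.0111]
0.95 [0.0002, 0.0142, -0.01]
1.03 [0.0002, 0.015, -0.0088]
1.11 [0.0002, 0.0156, -0.0076]
1.19 [0.0002, 0.0162, -0.0064]
1.27 [0.0003, 0.0167, -0.0051]
1.35 [0.0003, 0.017, -0.0037]
1.43 [0.0003, 0.0172, -0.0024]
1.46 [0.0001, 0.0066, -0.0005]
```

```bash
sed -i 's/O=np.array(\[.568,.064/O=np.array([.570,.064/' h.py; python3 -m pendant '[{"dp":[0,0.0015,-0.0173],"rot":[0,0,0],"jaw":0.0},{"dp":[0,0.0028,-0.0172],"rot":[0,0,0],"jaw":0.0},{"dp":[0,0.0042,-0.0169],"rot":[0,0,0],"jaw":0.0},{"dp":[0,0.0055,-0.0165],"rot":[0,0,0],"jaw":0.0},{"dp":[0,0.0068,-0.016],"rot":[0,0,0],"jaw":0.0},{"dp":[0,0.0081,-0.0154],"rot":[0,0,0],"jaw":0.0},{"dp":[0,0.0093,-0.0147],"rot":[0,0,0],"jaw":0.0},{"dp":[0,0.0104,-0.014],"rot":[0,0,0],"jaw":0.0},{"dp":[0,0.0115,-0.0131],"rot":[0,0,0],"jaw":0.0},{"dp":[0,0.0125,-0.0121],"rot":[0,0,0],"jaw":0.0}]'
```

```text
t: 4.58
position: [0.5439, 0.05, 0.2784]
ee_rot: [0.035, 0.646, 0.761, 0.046]
ft_force: [34.8, 7.8, -63.1]
gripper_width: 0.0104
```

Run:
```python
from h import *
p,r=pose();print(np.round(r.as_matrix(),3))
g=p-r.as_matrix()[:,2]*.011;d=g-ch(.082,0,.1);x,z=d@ex,d[2];a=np.arctan2(z,-x)+0
print('bar rel hinge',x,z,'rad',np.hypot(x,z),'theta',a-np.arctan2(.007,.219), 'knee/ft',ctrl.sense()['ft_force'])
th0=a-np.arctan2(.007,.219)
f=lambda th:np.array([-.219*np.cos(th)+.007*np.sin(th),.219*np.sin(th)+.007*np.cos(th)])
T=np.linspace(th0,1.43,9)
for a,b in zip(T,T[1:]):
    P=f(b)-f(a);print(round(b,2),np.round(r.inv().apply(ex*P[0]+[0,0,P[1]]),4).tolist())
```

```text
[[-0.162  0.98   0.113]
 [ 0.987  0.16   0.024]
 [ 0.006  0.116 -0.993]]
bar rel hinge -0.11143116741207579 0.18928808345621564 rad 0.2196517325434637 theta 1.0067851938319987 knee/ft [ 34.77750461   7.76645148 -63.09323413]
1.06 [0.0001, 0.0107, -0.0044]
1.11 [0.0001, 0.0109, -0.0038]
1.17 [0.0001, 0.0111, -0.0032]
1.22 [0.0001, 0.0113, -0.0027]
1.27 [0.0001, 0.0114, -0.0021]
1.32 [0.0001, 0.0115, -0.0014]
1.38 [0.0001, 0.0116, -0.0008]
1.43 [0.0001, 0.0116, -0.0002]
```

```bash
python3 -m pendant '[{"dp":[0,0.005,-0.002],"rot":[0,0,0],"jaw":0.0},{"dp":[0,0.006,-0.002],"rot":[0,0,0],"jaw":0.0},{"dp":[0,0.006,-0.002],"rot":[0,0,0],"jaw":0.0},{"dp":[0,0.006,-0.002],"rot":[0,0,0],"jaw":0.0}]';  python3 - <<'E'
from h import *
p,r=pose();print(np.round(r.as_matrix(),3))
g=p-r.as_matrix()[:,2]*.011;d=g-ch(.082,0,.1);x,z=d@ex,d[2];a=np.arctan2(z,-x)+0
th0=a-np.arctan2(.007,.219)
print('bar rel hinge',x,z,'rad',np.hypot(x,z),'theta',th0)
f=lambda th:np.array([-.219*np.cos(th)+.007*np.sin(th),.219*np.sin(th)+.007*np.cos(th)])
T=np.linspace(th0,1.43,9)
for a,b in zip(T,T[1:]):
    P=f(b)-f(a);print(round(b,2),np.round(r.inv().apply(ex*P[0]+[0,0,P[1]]),4).tolist())
E
```

```text
t: 4.92
position: [0.566, 0.0542, 0.2906]
ee_rot: [0.035, 0.646, 0.761, 0.048]
ft_force: [4.0, 1.6, -16.9]
gripper_width: 0.0108
[[-0.164  0.98   0.115]
 [ 0.986  0.162  0.028]
 [ 0.009  0.118 -0.993]]
bar rel hinge -0.08887240353712283 0.20157136343670376 rad 0.2202937100059757 theta 1.123584794774529
1.16 [0.0001, 0.0081, -0.0023]
1.2 [0.0001, 0.0082, -0.002]
1.24 [0.0001, 0.0082, -0.0017]
1.28 [0.0001, 0.0083, -0.0014]
1.32 [0.0001, 0.0083, -0.001]
1.35 [0.0001, 0.0084, -0.0007]
1.39 [0.0001, 0.0084, -0.0004]
1.43 [0.0001, 0.0084, -0.0001]
```

```bash
python3 -m pendant '[{"dp":[0,0.008,-0.002],"rot":[0,0,0],"jaw":0.0},{"dp":[0,0.008,-0.002],"rot":[0,0,0],"jaw":0.0},{"dp":[0,0.008,-0.002],"rot":[0,0,0],"jaw":0.0},{"dp":[0,0.008,-0.001],"rot":[0,0,0],"jaw":0.0},{"dp":[0,0.008,-0.001],"rot":[0,0,0],"jaw":0.0},{"dp":[0,0.006,0],"rot":[0,0,0],"jaw":0.0},{"dp":[0,0.006,0],"rot":[0,0,0],"jaw":0.0}]';  cat > st.py <<'E'
from h import *
p,r=pose();print(np.round(r.as_matrix()[:,2],3))
g=p-r.as_matrix()[:,2]*.011;d=g-ch(.082,0,.1);x,z=d@ex,d[2]
print('bar rel hinge',x,z,'rad',np.hypot(x,z),'theta',np.arctan2(z,-x)-np.arctan2(.007,.219))
E
python3 st.py
```

```text
t: 5.5
position: [0.6152, 0.0637, 0.3078]
ee_rot: [0.033, 0.645, 0.762, 0.045]
ft_force: [-1.9, -0.1, -1.5]
gripper_width: 0.0114
[ 0.108  0.026 -0.994]
bar rel hinge -0.038716439314960535 0.21875733884197016 rad 0.22215700747545544 theta 1.3636741593889667
```

```bash
python3 -m pendant '[{"dp":[0,0.005,0],"rot":[0,0,0],"jaw":0.0},{"dp":[0,0.005,0],"rot":[0,0,0],"jaw":0.0},{"dp":[0,0.005,0],"rot":[0,0,0],"jaw":0.0}]';python3 st.py
```

```text
t: 5.75
position: [0.6322, 0.067, 0.3109]
ee_rot: [0.033, 0.645, 0.762, 0.046]
ft_force: [-2.6, 1.4, -0.8]
gripper_width: 0.011
[ 0.11   0.027 -0.994]
bar rel hinge -0.021421802053146338 0.22182628638957438 rad 0.22285823955284592 theta 1.442572095023758
```

```bash
python3 -m pendant '[{"dp":[0,0.005,0],"rot":[0,0,0],"jaw":0.0},{"dp":[0,0.005,0],"rot":[0,0,0],"jaw":0.0},{"dp":[0,0.005,0],"rot":[0,0,0],"jaw":0.0}]';python3 st.py
```

```text
t: 6.0
position: [0.6376, 0.068, 0.3113]
ee_rot: [0.026, 0.645, 0.763, 0.034]
ft_force: [-26.0, -3.2, 10.8]
gripper_width: 0.0106
[ 0.084  0.019 -0.996]
bar rel hinge -0.015632161221997024 0.222262950433218 rad 0.22281199159773613 theta 1.4686275238903055
```

```bash
python3 -m pendant '[{"dp":[0,0,0],"rot":[0,0,0],"jaw":0.45},{"dp":[0,0,0],"rot":[0,0,0],"jaw":0.45},{"dp":[0,0,0],"rot":[0,0,0],"jaw":0.45},{"dp":[0,0,-0.03],"rot":[0,0,0],"jaw":0.45},{"dp":[0,0,-0.035],"rot":[0,0,0],"jaw":0.45}]';python3 - <<'E'
from h import *
np.set_printoptions(precision=4,suppress=True)
sc=ctrl.get_image('scene');tp=ctrl.get_image('top')
cv2.imwrite('pics/d.png',np.hstack([cv2.resize(sc['pixels'][150:250,180:330],(525,350)),cv2.resize(tp['pixels'][110:260,160:275],(268,350))]))
for q in ('lid_grip','knee_grip'):
    a=ctrl.pinpoint(q,tp);b=ctrl.pinpoint(q,sc)
    print(q,[(px(d['xy']),d['confidence']) for d in a[:1]+b[:1]])
    if a and b: print(tri(ray(tp,px(a[0]['xy'])),ray(sc,px(b[0]['xy']))))
for n,X in (('knee locked',ch(.037,.205,.146)),('lidgrip',ch(.052,0,.317))): print(n,X,proj(sc,X),proj(tp,X))
E
```

```text
t: 6.42
position: [0.6303, 0.0645, 0.3732]
ee_rot: [0.023, 0.646, 0.762, 0.029]
ft_force: [0.3, -0.5, 0.4]
gripper_width: 0.0391
lid_grip [(array([277.984, 129.99 ]), 0.68)]
knee_grip [(array([174.72, 176.61]), 0.62), (array([218.12, 172.41]), 0.51)]
[0.5724 0.2781 0.1363]
knee locked [0.5712 0.2723 0.146 ] [[221.2588 170.6871]] [[173.5666 178.074 ]]
lidgrip [0.6212 0.0729 0.317 ] [[278.504 135.273]] [[243.153  143.5855]]
```

View pics/d.png

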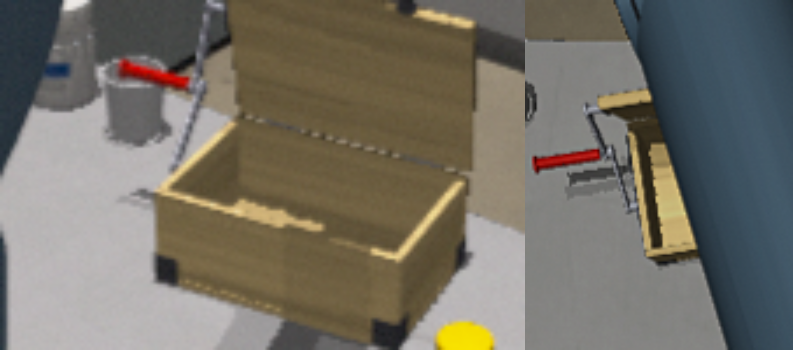

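The picture shows the lid upright, with the red knee handle at scene ~(218,172), where the locked pose predicts it, so the stay appears to hold. Now to the jar.

```bash
python3 -c "
from h import *
plan([([.45,-.22,.34],-70),([.422,-.268,.17],-90)])"
```

```text
[-0.019, -0.017, 0.001] [0.3, -0.2, 6.1]
[-0.021, -0.015, 0.001] [0.3, -0.2, 6.1]
[-0.023, -0.013, 0.001] [0.3, -0.2, 6.1]
[-0.024, -0.01, 0.002] [0.3, -0.2, 6.1]
[-0.025, -0.008, 0.002] [0.3, -0.2, 6.1]
[-0.025, -0.005, 0.002] [0.3, -0.2, 6.1]
[-0.026, -0.002, 0.002] [0.3, -0.2, 6.1]
[-0.026, 0.0, 0.002] [0.3, -0.2, 6.1]
[-0.026, 0.003, 0.002] [0.3, -0.2, 6.1]
[-0.025, 0.006, 0.002] [0.3, -0.2, 6.1]
[-0.024, 0.009, 0.002] [0.3, -0.2, 6.1]
[-0.023, 0.011, 0.002] [0.3, -0.2, 6.1]
[-0.022, 0.014, 0.002] [0.3, -0.2, 6.1]
--
[-0.009, 0.007, 0.034] [0.0, 0.0, 4.0]
[-0.008, 0.008, 0.034] [0.0, 0.0, 4.0]
[-0.007, 0.008, 0.034] [0.0, 0.0, 4.0]
[-0.007, 0.009, 0.034] [0.0, 0.0, 4.0]
[-0.006, 0.009, 0.034] [0.0, 0.0, 4.0]
--
```

```bash
python3 -m pendant '[{"dp":[-0.019,-0.017,0],"rot":[0.3,-0.2,6.1],"jaw":0.6},{"dp":[-0.021,-0.015,0],"rot":[0.3,-0.2,6.1],"jaw":0.8},{"dp":[-0.023,-0.013,0.001],"rot":[0.3,-0.2,6.1],"jaw":0.85},{"dp":[-0.024,-0.01,0.002],"rot":[0.3,-0.2,6.1],"jaw":0.85},{"dp":[-0.025,-0.008,0.002],"rot":[0.3,-0.2,6.1],"jaw":0.85},{"dp":[-0.025,-0.005,0.002],"rot":[0.3,-0.2,6.1],"jaw":0.85},{"dp":[-0.026,-0.002,0.002],"rot":[0.3,-0.2,6.1],"jaw":0.85},{"dp":[-0.026,0,0.002],"rot":[0.3,-0.2,6.1],"jaw":0.85},{"dp":[-0.026,0.003,0.002],"rot":[0.3,-0.2,6.1],"jaw":0.85},{"dp":[-0.025,0.006,0.002],"rot":[0.3,-0.2,6.1],"jaw":0.85}]' && python3 -m pendant '[{"dp":[-0.024,0.009,0.002],"rot":[0.3,-0.2,6.1],"jaw":0.85},{"dp":[-0.023,0.011,0.002],"rot":[0.3,-0.2,6.1],"jaw":0.85},{"dp":[-0.022,0.014,0.002],"rot":[0.3,-0.2,6.1],"jaw":0.85},{"dp":[-0.009,0.007,0.034],"rot":[0,0,4],"jaw":0.85},{"dp":[-0.008,0.008,0.034],"rot":[0,0,4],"jaw":0.85},{"dp":[-0.007,0.008,0.034],"rot":[0,0,4],"jaw":0.85},{"dp":[-0.007,0.009,0.034],"rot":[0,0,4],"jaw":0.85},{"dp":[-0.006,0.009,0.034],"rot":[0,0,4],"jaw":0.85},{"dp":[0,0,0],"rot":[0,0,0],"jaw":0.85}]'
python3 - <<'E'
from h import *
np.set_printoptions(precision=4,suppress=True)
p=ctrl.get_image('wrist')
for d in ctrl.regions_of('purple_jar',p)[:6]:
    u=px(d['xy']);print(np.round(u),d['confidence'],d['region'].sum(),onz(p,u,.06))
im=p['pixels'].copy()
for z in (0,.078):
    c=[[.4219+.026*np.cos(a),-.2683+.026*np.sin(a),z] for a in np.linspace(0,2*np.pi,40)]
    cv2.polylines(im,[proj(p,c).astype(int)],True,(0,0,255))
cv2.imwrite('pics/w2.png',im)
plan([([.4219,-.2683,.053],-90)])
E
```

```text
t: 7.55
position: [0.4821, -0.1559, 0.338]
ee_rot: [-0.004, 0.95, 0.311, 0.002]
ft_force: [-0.0, 0.9, 0.5]
gripper_width: 0.0747
t: 8.3
position: [0.3948, -0.2754, 0.1498]
ee_rot: [-0.007, 0.999, -0.044, -0.01]
ft_force: [-2.0, 0.7, 0.6]
gripper_width: 0.0749
[175. 237.] 0.93 3563 [ 0.3838 -0.1829  0.06  ]
[246. 287.] 0.91 2276 [ 0.3301 -0.237   0.06  ]
[276. 188.] 0.84 3739 [ 0.4187 -0.2722  0.06  ]
[126. 120.] 0.82 6023 [ 0.4799 -0.1656  0.06  ]
[0.008, -0.003, 0.034] [-0.2, 0.2, -1.5]
[0.008, -0.003, 0.034] [-0.2, 0.2, -1.5]
[0.008, -0.002, 0.034] [-0.2, 0.2, -1.5]
--
```

View pics/w2.png

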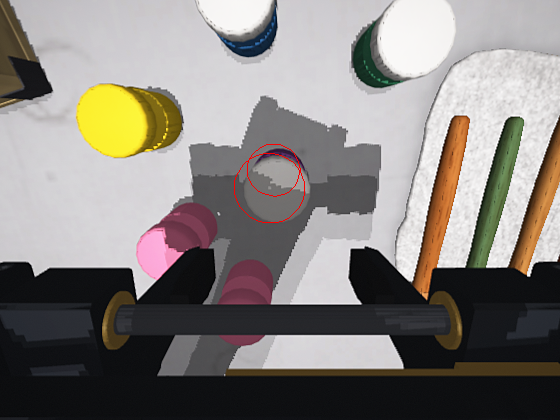

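Wrist view: the purple jar's cap centre is at (277,188), about 8 px (6 mm) right of my prediction, so the jar is at about (0.4215, -0.274). The fingers clear the pinks.

```bash
python3 -m pendant '[{"dp":[0.027,-0.003,0.015],"rot":[-0.5,0.5,-4.5],"jaw":0.85},{"dp":[0,0,0.03],"rot":[0,0,0],"jaw":0.85},{"dp":[0,0,0.0],"rot":[0,0,0],"jaw":0.85}]'; python3 -c "
from h import *
plan([([.4215,-.274,.052],-90)])"
```

```text
t: 8.65
position: [0.4333, -0.2751, 0.1153]
ee_rot: [0.001, 1.0, 0.004, 0.004]
ft_force: [-1.6, 0.8, -0.8]
gripper_width: 0.0751
[-0.006, -0.001, 0.032] [0.1, -0.2, 0.3]
[-0.006, -0.001, 0.032] [0.1, -0.2, 0.3]
--
```

```bash
python3 -m pendant '[{"dp":[-0.01,-0.001,0.01],"rot":[0,0,0],"jaw":0.85},{"dp":[0,0,0.022],"rot":[0,0,0],"jaw":0.85},{"dp":[0,0,0.022],"rot":[0,0,0],"jaw":0.85},{"dp":[0,0,0],"rot":[0,0,0],"jaw":0.85}]'; python3 -c "
from h import *
plan([([.4215,-.274,.053],-90)])"
```

```text
t: 8.98
position: [0.4336, -0.2754, 0.071]
ee_rot: [0.005, 1.0, 0.009, 0.011]
ft_force: [-1.2, 0.7, -0.4]
gripper_width: 0.0751
[-0.012, -0.002, 0.018] [0.5, -1.3, 1.1]
--
```

```bash
python3 -m pendant '[{"dp":[-0.006,-0.001,0.006],"rot":[0.3,-0.5,0.5],"jaw":0.85},{"dp":[-0.006,0,0.006],"rot":[0.3,-0.5,0.5],"jaw":0.85},{"dp":[-0.006,0,0.006],"rot":[0,-0.3,0],"jaw":0.85},{"dp":[0,0,0.003],"rot":[0,0,0],"jaw":0.85}]'; python3 -c "
from h import *
plan([([.4215,-.274,.053],-90)])"
```

```text
t: 9.32
position: [0.4197, -0.2763, 0.0562]
ee_rot: [0.001, 1.0, 0.001, 0.004]
ft_force: [-0.3, -0.4, -0.2]
gripper_width: 0.0747
[0.002, -0.002, 0.003] [0.2, -0.4, 0.1]
--
```

Position is good. Grip and lift.

```bash
python3 -m pendant '[{"dp":[0.001,-0.001,0.002],"rot":[0,0,0],"jaw":0.85},{"dp":[0,0,0],"rot":[0,0,0],"jaw":0.5},{"dp":[0,0,0],"rot":[0,0,0],"jaw":0.4},{"dp":[0,0,0],"rot":[0,0,0],"jaw":0.3},{"dp":[0,0,0],"rot":[0,0,0],"jaw":0.3},{"dp":[0,0,-0.02],"rot":[0,0,0],"jaw":0.3},{"dp":[0,0,-0.03],"rot":[0,0,0],"jaw":0.3},{"dp":[0,0,-0.035],"rot":[0,0,0],"jaw":0.3},{"dp":[0,0,-0.035],"rot":[0,0,0],"jaw":0.3},{"dp":[0,0,-0.035],"rot":[0,0,0],"jaw":0.3}]'; python3 -c "
from h import *
t=ch(-.03,-.025,0)
print(t)
plan([([.45,-.15,.24],-85),([t[0],t[1],.2],-80)])"
```

```text
t: 10.15
position: [0.4152, -0.2716, 0.2086]
ee_rot: [-0.003, 1.0, 0.002, -0.003]
ft_force: [0.4, -1.3, -0.2]
gripper_width: 0.0499
[0.54474495 0.03421439 0.        ]
[0.009, -0.03, -0.008] [-0.1, 0.1, -1.2]
[0.009, -0.03, -0.008] [-0.1, 0.1, -1.2]
[0.01, -0.03, -0.008] [-0.1, 0.1, -1.2]
[0.011, -0.03, -0.008] [-0.1, 0.1, -1.2]
--
[0.018, -0.029, 0.007] [0.0, 0.0, -0.8]
[0.019, -0.029, 0.007] [0.0, 0.0, -0.8]
[0.019, -0.029, 0.007] [0.0, 0.0, -0.8]
[0.02, -0.028, 0.007] [0.0, 0.0, -0.8]
[0.02, -0.028, 0.007] [0.0, 0.0, -0.8]
[0.02, -0.028, 0.007] [0.0, 0.0, -0.8]
--
```

```bash
python3 -m pendant '[{"dp":[0.009,-0.03,-0.008],"rot":[0,0,-1.2],"jaw":0.3},{"dp":[0.009,-0.03,-0.008],"rot":[0,0,-1.2],"jaw":0.3},{"dp":[0.01,-0.03,-0.008],"rot":[0,0,-1.2],"jaw":0.3},{"dp":[0.011,-0.03,-0.008],"rot":[0,0,-1.2],"jaw":0.3},{"dp":[0.018,-0.029,0.004],"rot":[0,0,-0.8],"jaw":0.3},{"dp":[0.019,-0.029,0.005],"rot":[0,0,-0.8],"jaw":0.3},{"dp":[0.019,-0.029,0.005],"rot":[0,0,-0.8],"jaw":0.3},{"dp":[0.02,-0.028,0.005],"rot":[0,0,-0.8],"jaw":0.3},{"dp":[0.02,-0.02,0.005],"rot":[0,0,-0.8],"jaw":0.3},{"dp":[0.01,-0.01,0],"rot":[0,0,-0.8],"jaw":0.3}]'; python3 -c "
from h import *
sc=ctrl.get_image('scene')
cv2.imwrite('pics/e.png',cv2.resize(sc['pixels'][110:290,180:360],(600,600)))
t=ch(-.03,-.025,0)
plan([([t[0],t[1],.16],-80),([t[0],t[1],.065],-80)])"
```

```text
t: 10.98
position: [0.5459, 0.0107, 0.2286]
ee_rot: [0.003, 0.997, 0.083, 0.005]
ft_force: [-0.9, -0.4, -0.1]
gripper_width: 0.0499
[0.0, -0.007, 0.023] [0.1, -0.2, -0.1]
[0.0, -0.007, 0.023] [0.1, -0.2, -0.1]
[0.0, -0.007, 0.023] [0.1, -0.2, -0.1]
--
[0.0, 0.0, 0.032] [0.0, 0.0, 0.0]
[0.0, 0.0, 0.032] [0.0, 0.0, 0.0]
[0.0, 0.0, 0.032] [0.0, 0.0, 0.0]
--
```

View pics/e.png

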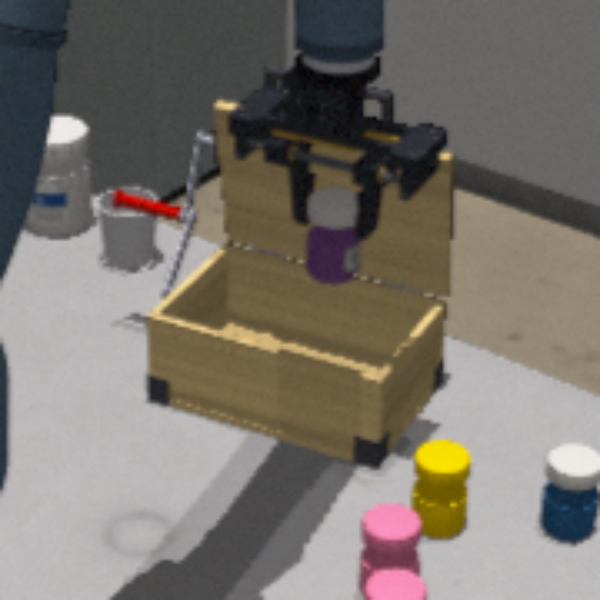

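Picture shows the purple jar held upright above the open chest, with the stay kinked past straight (locked). I'll lower the jar.

```bash
python3 -m pendant '[{"dp":[0,-0.005,0.02],"rot":[0,0,0],"jaw":0.3},{"dp":[0,-0.006,0.03],"rot":[0,0,0],"jaw":0.3},{"dp":[0,-0.006,0.03],"rot":[0,0,0],"jaw":0.3},{"dp":[0,0,0.03],"rot":[0,0,0],"jaw":0.3},{"dp":[0,0,0.025],"rot":[0,0,0],"jaw":0.3},{"dp":[0,0,0.01],"rot":[0,0,0],"jaw":0.3},{"dp":[0,0,0],"rot":[0,0,0],"jaw":0.3}]'; python3 -c "
from h import *
t=ch(-.03,-.025,0)
p,_=pose();print((p-O)@ex,(p-O)@ey)
plan([([t[0],t[1],.065],-80)])"
```

```text
t: 11.62
position: [0.548, 0.0238, 0.0819]
ee_rot: [0.004, 0.996, 0.084, 0.008]
ft_force: [0.3, -0.6, -0.1]
gripper_width: 0.0497
-0.02854446773361219 -0.035794460486473306
[-0.002, -0.011, 0.017] [0.6, -0.9, -0.4]
--
```

```bash
python3 -m pendant '[{"dp":[0,0,0.006],"rot":[0.3,-0.4,0],"jaw":0.3},{"dp":[0,0,0.006],"rot":[0.3,-0.4,0],"jaw":0.3},{"dp":[0,0,0.005],"rot":[0,0,0],"jaw":0.3},{"dp":[0,0,0.003],"rot":[0,0,0],"jaw":0.3},{"dp":[0,0,0.0],"rot":[0,0,0],"jaw":0.3}]'
```

```text
t: 12.03
position: [0.5512, 0.0212, 0.0646]
ee_rot: [0.0, 0.997, 0.082, 0.003]
ft_force: [-0.0, -0.1, -1.6]
gripper_width: 0.0495
```

```bash
python3 -m pendant '[{"dp":[0,0,0.003],"rot":[0,0,0],"jaw":0.3},{"dp":[0,0,0.003],"rot":[0,0,0],"jaw":0.3}]'
```

```text
t: 12.2
position: [0.5534, 0.0222, 0.0634]
ee_rot: [0.0, 0.997, 0.083, 0.005]
ft_force: [-12.9, -2.6, 41.9]
gripper_width: 0.0499
```

Jar is on the floor. Release and retreat.

```bash
python3 -m pendant '[{"dp":[0,0,-0.002],"rot":[0,0,0],"jaw":0.35},{"dp":[0,0,0],"rot":[0,0,0],"jaw":0.7},{"dp":[0,0,0],"rot":[0,0,0],"jaw":0.85},{"dp":[0,0,0],"rot":[0,0,0],"jaw":0.85},{"dp":[0,0,0],"rot":[0,0,0],"jaw":0.85},{"dp":[0,0,-0.025],"rot":[0,0,0],"jaw":0.85},{"dp":[0,0,-0.035],"rot":[0,0,0],"jaw":0.85},{"dp":[-0.005,0,-0.035],"rot":[0,0,0],"jaw":0.85},{"dp":[-0.02,0,-0.03],"rot":[0,0,0],"jaw":0.85},{"dp":[-0.035,0,-0.01],"rot":[0,0,0],"jaw":0.85}]'
python3 - <<'E'
from h import *
p=ctrl.get_image('wrist');sc=ctrl.get_image('scene')
cv2.imwrite('pics/f.png',np.hstack([cv2.resize(p['pixels'],(440,330)),cv2.resize(sc['pixels'][140:260,180:310],(357,330))]))
k=ch(.075,.205,.30)
plan([([.50,.12,.30],-20),([k[0]-.02,k[1],.30],9.9)])
E
```

```text
t: 13.03
position: [0.4956, 0.0141, 0.2038]
ee_rot: [-0.001, 0.996, 0.084, 0.006]
ft_force: [0.6, 0.8, -0.5]
gripper_width: 0.0748
[0.003, -0.01, -0.01] [0.0, -0.0, -6.0]
[0.004, -0.01, -0.01] [0.0, -0.0, -6.0]
[0.005, -0.01, -0.01] [0.0, -0.0, -6.0]
[0.006, -0.009, -0.01] [0.0, -0.0, -6.0]
[0.007, -0.008, -0.01] [0.0, -0.0, -6.0]
[0.008, -0.008, -0.01] [0.0, -0.0, -6.0]
[0.009, -0.007, -0.01] [0.0, -0.0, -6.0]
[0.009, -0.006, -0.01] [0.0, -0.0, -6.0]
[0.01, -0.005, -0.01] [0.0, -0.0, -6.0]
[0.01, -0.004, -0.01] [0.0, -0.0, -6.0]
--
[0.03, 0.005, 0.0] [0.0, 0.0, -5.0]
[0.029, 0.007, 0.0] [0.0, 0.0, -5.0]
[0.029, 0.01, 0.0] [0.0, 0.0, -5.0]
[0.028, 0.012, 0.0] [0.0, 0.0, -5.0]
[0.026, 0.015, 0.0] [0.0, 0.0, -5.0]
[0.025, 0.017, 0.0] [0.0, 0.0, -5.0]
--
```

View pics/f.png

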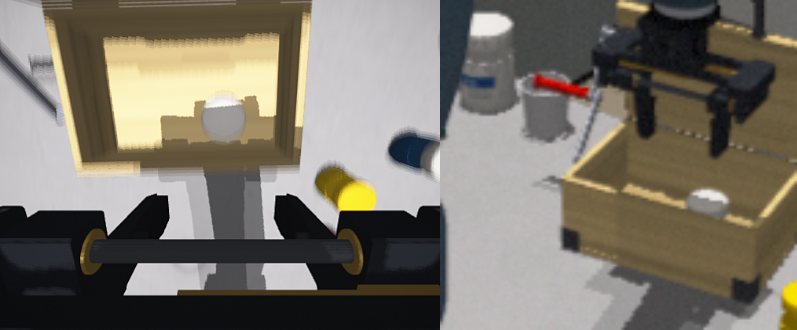

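Jar stands upright in the chest (cap at wrist-image (222,118)), and the stay is still locked. Next is the knee handle: closed fingers will go down behind it.

```bash
python3 -m pendant '[{"dp":[0.003,-0.01,-0.01],"rot":[0,0,-6],"jaw":0},{"dp":[0.004,-0.01,-0.01],"rot":[0,0,-6],"jaw":0},{"dp":[0.005,-0.01,-0.01],"rot":[0,0,-6],"jaw":0},{"dp":[0.006,-0.01,-0.01],"rot":[0,0,-6],"jaw":0},{"dp":[0.007,-0.009,-0.01],"rot":[0,0,-6],"jaw":0},{"dp":[0.008,-0.008,-0.01],"rot":[0,0,-6],"jaw":0},{"dp":[0.009,-0.008,-0.01],"rot":[0,0,-6],"jaw":0},{"dp":[0.01,-0.007,-0.01],"rot":[0,0,-6],"jaw":0},{"dp":[0.012,-0.005,-0.01],"rot":[0,0,-6],"jaw":0},{"dp":[0.015,-0.003,-0.01],"rot":[0,0,-6],"jaw":0}]'
python3 - <<'E'
from h import *
plan([(ch(0.02,.21,.29),5),(ch(.085,.205,.27),9.9)])
E
```

```text
t: 13.97
position: [0.4991, 0.1307, 0.2983]
ee_rot: [-0.001, 0.81, 0.586, -0.005]
ft_force: [-0.2, -0.1, -0.1]
gripper_width: 0.0102
[0.031, 0.001, 0.001] [-0.1, 0.1, -4.6]
[0.03, 0.004, 0.001] [-0.1, 0.1, -4.6]
[0.03, 0.006, 0.002] [-0.1, 0.1, -4.6]
[0.029, 0.009, 0.002] [-0.1, 0.1, -4.6]
[0.029, 0.011, 0.002] [-0.1, 0.1, -4.6]
--
[0.0, 0.033, 0.01] [0.0, 0.0, -2.5]
[-0.001, 0.033, 0.01] [0.0, 0.0, -2.5]
--
```

```bash
python3 -m pendant '[{"dp":[0.031,0.001,0.001],"rot":[0,0,-4.6],"jaw":0},{"dp":[0.03,0.004,0.001],"rot":[0,0,-4.6],"jaw":0},{"dp":[0.03,0.006,0.002],"rot":[0,0,-4.6],"jaw":0},{"dp":[0.029,0.009,0.002],"rot":[0,0,-4.6],"jaw":0},{"dp":[0.029,0.011,0.002],"rot":[0,0,-4.6],"jaw":0},{"dp":[0,0.033,0],"rot":[0,0,-2.5],"jaw":0},{"dp":[0,0.033,0],"rot":[0,0,-2.5],"jaw":0},{"dp":[0,0.0,0],"rot":[0,0,0],"jaw":0}]'
python3 - <<'E'
from h import *
np.set_printoptions(precision=4,suppress=True)
p=ctrl.get_image('wrist');im=p['pixels'].copy()
for i,X in enumerate([ch(.037,.205,.146),ch(.037,.152,.146),ch(.037,.228,.146)]):
    cv2.circle(im,tuple(proj(p,X)[0].astype(int)),5,(0,255,0),1)
for d in ctrl.pinpoint('knee_grip',p)[:2]: print(px(d['xy']),d['confidence'],onz(p,px(d['xy']),.146),ch(.037,.205,.146))
m=(im[...,2]>110)&(im[...,1]<50)&(im[...,0]<50);v=np.argwhere(m);print(len(v),v.min(0) if len(v) else 0,v.max(0) if len(v) else 0)
cv2.imwrite('pics/g.png',im)
q,_=pose();print((q-O)@ex,(q-O)@ey,q[2]);
plan([(ch(.085,.205,.135),9.9)])
E
```

```text
t: 14.63
position: [0.6233, 0.2942, 0.2829]
ee_rot: [-0.004, 0.632, 0.775, -0.005]
ft_force: [-0.4, -0.3, -0.7]
gripper_width: 0.0004
[227.92  210.294] 0.73 [0.5708 0.2754 0.146 ] [0.5712 0.2723 0.146 ]
0 0 0
0.08834024116490016 0.21793747333296962 0.2835195336543002
[-0.003, -0.0, 0.03] [-0.2, -0.0, 0.3]
[-0.003, -0.0, 0.03] [-0.2, -0.0, 0.3]
[-0.003, -0.0, 0.03] [-0.2, -0.0, 0.3]
[-0.003, -0.001, 0.03] [-0.2, -0.0, 0.3]
[-0.003, -0.001, 0.03] [-0.2, -0.0, 0.3]
--
```

View pics/g.png

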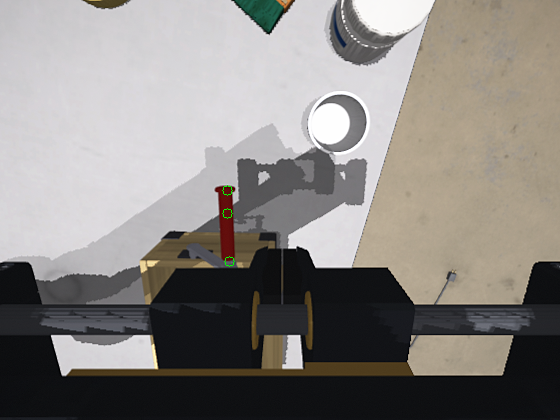

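Wrist view: the handle lies exactly on the predicted locked place (green circles at (227,190), (227,213) and (230,261)). I'll descend behind it.

```bash
python3 -m pendant '[{"dp":[-0.003,0,0.03],"rot":[-0.2,0,0.3],"jaw":0},{"dp":[-0.003,0,0.03],"rot":[-0.2,0,0.3],"jaw":0},{"dp":[-0.003,0,0.03],"rot":[-0.2,0,0.3],"jaw":0},{"dp":[-0.003,0,0.03],"rot":[-0.2,0,0.3],"jaw":0},{"dp":[-0.003,0,0.025],"rot":[0,0,0.3],"jaw":0},{"dp":[0,0,0],"rot":[0,0,0],"jaw":0}]'
cat > st2.py <<'E'
from h import *
q,r=pose();print('chest frame',(q-O)@ex,(q-O)@ey,q[2],r.as_matrix()[:,2].round(3))
E
python3 st2.py
```

```text
t: 15.23
position: [0.6175, 0.279, 0.1354]
ee_rot: [-0.0, 0.644, 0.765, 0.001]
ft_force: [-0.6, -0.9, 1.0]
gripper_width: 0.0006
chest frame 0.08379842907471266 0.20366735270454742 0.13536070661802288 [ 0.002  0.002 -1.   ]
```

```bash
python3 -m pendant '[{"dp":[0,-0.008,0],"rot":[0,0,0],"jaw":0},{"dp":[0,-0.008,0],"rot":[0,0,0],"jaw":0},{"dp":[0,-0.008,0],"rot":[0,0,0],"jaw":0},{"dp":[0,-0.008,0],"rot":[0,0,0],"jaw":0},{"dp":[0,-0.008,-0.002],"rot":[0,0,0],"jaw":0}]';python3 st2.py
```

```text
t: 15.65
position: [0.5821, 0.2726, 0.1449]
ee_rot: [0.004, 0.645, 0.764, 0.008]
ft_force: [2.3, 0.0, 1.4]
gripper_width: 0.0004
chest frame 0.04775848900339238 0.20343534221130627 0.14490389446077698 [ 0.017  0.007 -1.   ]
```

```bash
python3 -m pendant '[{"dp":[0,-0.008,0],"rot":[0,0,0],"jaw":0},{"dp":[0,-0.009,0],"rot":[0,0,0],"jaw":0},{"dp":[0,-0.009,0],"rot":[0,0,0],"jaw":0},{"dp":[0,-0.009,0],"rot":[0,0,0],"jaw":0},{"dp":[0,-0.009,0],"rot":[0,0,0],"jaw":0},{"dp":[0,-0.009,0],"rot":[0,0,0],"jaw":0},{"dp":[0,-0.008,0],"rot":[0,0,0],"jaw":0}]';python3 st2.py;python3 - <<'E'
from h import *
sc=ctrl.get_image('scene')
print([(px(d['xy']),d['confidence']) for d in ctrl.pinpoint('knee_grip',sc)[:2]])
for x,z in ((.037,.146),(.02,.158),(-.018,.168),(-.04,.165),(-.08,.139),(-.097,.085)): print(x,proj(sc,ch(x,.205,z)))
E
```

```text
t: 16.23
position: [0.5169, 0.2632, 0.1495]
ee_rot: [0.006, 0.645, 0.764, 0.012]
ft_force: [0.1, -0.5, 0.5]
gripper_width: 0.0004
chest frame -0.018059542335979888 0.20536832599087868 0.14948783670752952 [ 0.025  0.011 -1.   ]
[(array([209.216, 175.518]), 0.58)]
0.037 [[221.25877768 170.68712489]]
0.02 [[218.52601145 169.60433097]]
-0.018 [[212.38927754 171.6103816 ]]
-0.04 [[208.83603749 175.17203819]]
-0.08 [[202.51912786 187.33044727]]
-0.097 [[200.46405324 203.85426849]]
```

```bash
python3 -m pendant '[{"dp":[0.005,0.005,-0.02],"rot":[0,0,0],"jaw":0},{"dp":[0.02,0,-0.03],"rot":[0,0,0],"jaw":0},{"dp":[0.03,0,-0.03],"rot":[0,0,0],"jaw":0},{"dp":[0.03,0,-0.03],"rot":[0,0,0],"jaw":0},{"dp":[0.03,0,-0.03],"rot":[0,0,0],"jaw":0},{"dp":[0,0,0],"rot":[0,0,0],"jaw":0},{"dp":[0,0,0],"rot":[0,0,0],"jaw":0},{"dp":[0,0,0],"rot":[0,0,0],"jaw":0},{"dp":[0,0,0],"rot":[0,0,0],"jaw":0},{"dp":[0,0,0],"rot":[0,0,0],"jaw":0}]'; for i in 1 2; do python3 -m pendant '[{"dp":[0,0,0],"rot":[0,0,0],"jaw":0},{"dp":[0,0,0],"rot":[0,0,0],"jaw":0},{"dp":[0,0,0],"rot":[0,0,0],"jaw":0},{"dp":[0,0,0],"rot":[0,0,0],"jaw":0},{"dp":[0,0,0],"rot":[0,0,0],"jaw":0},{"dp":[0,0,0],"rot":[0,0,0],"jaw":0},{"dp":[0,0,0],"rot":[0,0,0],"jaw":0},{"dp":[0,0,0],"rot":[0,0,0],"jaw":0},{"dp":[0,0,0],"rot":[0,0,0],"jaw":0},{"dp":[0,0,0],"rot":[0,0,0],"jaw":0}]'|head -2; done
python3 - <<'E'
from h import *
sc=ctrl.get_image('scene')
for q in ('knee_grip','lid_grip'):print(q,[(px(d['xy']).round(),d['confidence']) for d in ctrl.pinpoint(q,sc)[:2]])
print('shut: knee 201,211 lid_grip 249,218')
E
```

```text
t: 17.17
position: [0.4944, 0.376, 0.2898]
ee_rot: [0.003, 0.646, 0.764, 0.005]
ft_force: [-0.5, -0.5, -0.2]
gripper_width: 0.0002
t: 18.0
position: [0.4953, 0.3711, 0.286]
t: 18.83
position: [0.4952, 0.3713, 0.2862]
knee_grip [(array([204., 216.]), 0.59)]
lid_grip [(array([252., 220.]), 0.84)]
shut: knee 201,211 lid_grip 249,218
```

```bash
for i in 1 2; do python3 -m pendant '[{"dp":[0,0,0],"rot":[0,0,0],"jaw":0},{"dp":[0,0,0],"rot":[0,0,0],"jaw":0},{"dp":[0,0,0],"rot":[0,0,0],"jaw":0},{"dp":[0,0,0],"rot":[0,0,0],"jaw":0},{"dp":[0,0,0],"rot":[0,0,0],"jaw":0},{"dp":[0,0,0],"rot":[0,0,0],"jaw":0},{"dp":[0,0,0],"rot":[0,0,0],"jaw":0},{"dp":[0,0,0],"rot":[0,0,0],"jaw":0},{"dp":[0,0,0],"rot":[0,0,0],"jaw":0},{"dp":[0,0,0],"rot":[0,0,0],"jaw":0}]'|head -1; done
python3 - <<'E'
from h import *
sc=ctrl.get_image('scene');tp=ctrl.get_image('top')
for q in ('knee_grip','lid_grip'):print(q,[(n,px(d['xy']).round(),d['confidence']) for n,p in (('s',sc),('t',tp)) for d in ctrl.pinpoint(q,p)[:1]])
a=cv2.imread('pics/scene.png')
d=np.vstack([np.hstack([a[150:250,180:340],sc['pixels'][150:250,180:340]]),np.hstack([cv2.imread('pics/top.png')[120:260,170:330],tp['pixels'][120:260,170:330]])])
cv2.imwrite('pics/i.png',cv2.resize(d,(800,600)))
E
```

```text
t: 19.82
t: 20.65
knee_grip [('s', array([204., 212.]), 0.48), ('t', array([190., 222.]), 0.61)]
lid_grip [('s', array([247., 220.]), 0.96), ('t', array([259., 235.]), 0.58)]
```

View pics/i.png

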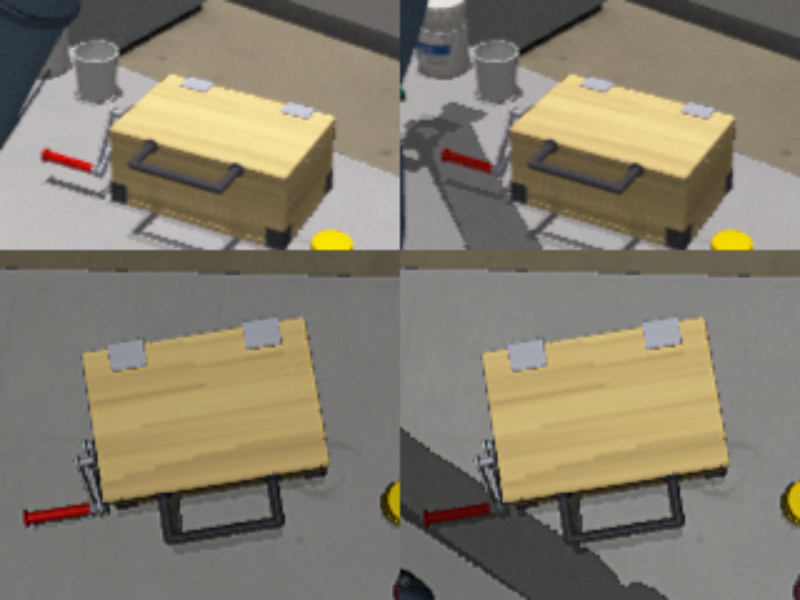

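The before and after views match: lid fully shut, stay folded, arm clear. I'll check the bystanders numerically and hand in.

Run:
```python
from h import *
tp=ctrl.get_image('top');a=cv2.imread('pics/top.png').astype(int);b=tp['pixels'].astype(int)
for n,u in (('blue',(367,198)),('green',(405,211)),('yellow',(333,220)),('pink1',(339,258)),('pink2',(357,284)),('cup',(149,150)),('bottle',(376,138)),('purple(gone)',(372,242))):
    x,y=u;print(n,np.abs(a[y-14:y+14,x-14:x+14]-b[y-14:y+14,x-14:x+14]).mean().round(1))
print(ctrl.sense()['ft_force'],ctrl.sense()['t'])
print(ctrl.hand_in())
```

```text
blue 16.0
green 15.3
yellow 15.1
pink1 15.8
pink2 15.4
cup 13.1
bottle 8.0
purple(gone) 33.3
[-0.33412932  0.10767096  0.68332093] 21.0
the job is handed in; nothing more can be done
None
```

The job is done and handed in at about 21 s of the 72 s allowed; the hand-in reports no verdict.

- **Lid:** I gripped the lid bar and swung it up to the hard stop, where the wrist read about 26 N. On release, the red handle sat at the predicted locked place in the wrist view, within 1–3 mm.
- **Jar:** The purple jar was stood upright on the chest floor. A wrist picture taken after release showed it standing there, before the lid closed.
- **Stay:** I pushed the red handle forward from behind with closed fingers, not pinched and lifted; it rode up over the top by itself. The knee folded and the lid sank shut. The last pictures match the starting ones for the lid, bar and handle to a few pixels, with the gripper clear.

**What went less smoothly:**
- **Wrist force:** It reached about 63 N down while lifting the damped lid too fast, and 42 N briefly when setting the jar down. Both are under the 120 N limit.
- **Bystanders:** My final pixel check was muddied by a brightness change across the whole picture. The other jars, cup and bottle differed by a similar small amount (8–16), against 33 where the purple jar had stood. I read that as nothing else having moved, and nothing pressed on them.

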